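# Reload a test rack in reverse order

### The arm

A 7-joint arm with a two-finger parallel gripper is mounted at the origin on a cart in front of the work surface, level with it; the furniture and walls round the work are solid. World frame = base frame: x ahead of the robot, y to its left, z up, the work surface at z = 0. Lengths are in m, angles in rad, forces in N, time in s.
With the tool pointing down it reaches from about 0.425 to 0.925 m from the base axis. Payload 6.8 kg.
Tool frame: the origin (TCP) lies at the very end of the fingers, on their centre line; the grasp point (between the pads) lies 19 mm behind it; z points along the fingers, y is the line along which they close (so a half turn about z gives the same grasp; the last joint's range is limited). The gripper opens to 85 mm and grips with 20 to 120 N. Pads are 22 mm wide; open, the fingers measure 114 mm over their backs; the gripper's body (76 mm by 85 mm) begins 54 mm behind the grasp point. The pads swing forward as they close: fully open they stand 13 mm farther back than shut.
Start: joints at [-1.452, 0.477, 0.022, 1.555, -0.011, 1.109, -0.083], TCP at [0.152, 0.658, 0.198] pointing down, gripper open.
Joint ranges: [-2.96, 2.96], [-0.34, 2.1], [-1.41, 1.46], [0.24, 2.44], [-1.37, 4.51], [0.17, 1.92], [-2.96, 2.96]. Speed limits (rad/s): [2.39, 2.39, 3.14, 3.14, 3.14, 3.14, 3.14].

### API

Orientations are given as a unit quaternion [w, x, y, z].
In Python, from station import bot gives the robot as it stands.
- The arm moves only by the tool jog_arm, never from a script. Its argument "motion" is a list of rows, each a list of 7 numbers: the turn, a rotation vector about the tool's x, y, z in rad, then the shift along the tool's x, y, z in mm, then the finger opening in mm, from 0 to 85.4. A call has 1 to 10 rows; each row is the pose to reach, as a shift and turn from the pose commanded when the call began, along the tool's axes at that moment; what a row does not reach only later rows make up. A row lasts 1/8 s, in which the tool goes at most 62.5 mm and 10.7 degrees, less where a joint would pass 70% of its speed; a pose out of reach is approached as far as the arm can. A call with a gripper value outside its range is refused whole. The fingers move at their own pace and stop on an object; "grip_force" is the grip in N (left out, the last holds). Time passes only in rows, so rows that repeat a pose let the fingers close. It gives the time, the measured TCP pose, the force, the opening and the grip force at its end, in the units of the state.
- bot.get_obs(): the state, without advancing time (a new reading comes with each control period).
- bot.read_camera(name): name is "side" or "top"; returns a dict with "pixels" (420x560x3 uint8, red, green, blue), "camera_matrix" (3x3 intrinsics, pixels), "T" (4x4, takes a point from camera to world coordinates). Camera axes: x right, y down, z forward; pixel columns grow to the right and rows downward; lengths in m; the calibration is good to about 2 mm. A picture is of the moment at which its call begins. There is no depth.
- bot.hand_in(): hands the job in; it is judged then, once.
Trained networks look in a picture, given as the dict that the camera call returned (one of the last four; its "shot" number tells which), for a name from the list of things; names that differ only in an ending like _2 or _b are one class to them, and where a whole thing is asked for, a point or a joint stands for the part that bears it (a point fixed in the world has none). Each returns a list of dicts, best first, with "score" (0 to 1); they miss things now and then, are a little off and sometimes report something else, mostly with a low value. They report only what shows in the picture. A call takes as long as a camera call. They do not tell look-alikes from the thing itself.
- bot.spot_in(thing, picture): "xy" ([column, row] in pixels, amid what is visible of it).
- bot.tip_of(thing, picture): "xy" ([column, row] in pixels: a listed point, or the origin of a listed thing).
The state is a dict: "t": time; "q": joint angles; "joint_vel": joint speeds; "joint_torque": joint torques, N m; "eef_pos": TCP position; "tool_rot": TCP orientation; "contact_force": force on the tool from outside, world axes, zero at the start; "torque": the same for the moment, N m; "gripper_width": opening from 0.0 (shut) to 1.0 (fully open); "grasp_force": force on a finger pad.
Only numpy, scipy, OpenCV 4.12 (cv2) and the standard library are available. Lean on these libraries where they do the work, as an engineer would, in place of code of your own. Each camera call takes 0.05 s, during which the arm holds its last target. There are 200 camera calls.

### The job

Move the four parts that stand in the nests of the feed rack over to the test rack, one upright on the middle of each round pad, in reverse order: the part that stands nearest the upright end stop of the feed rack goes on the pad farthest from the end stop of the test rack, and so on, until the part farthest from the feed rack's stop stands next to the test rack's stop. Set each part down, do not drop it.

Things in the scene. Friction and masses are not known exactly. Their poses are not given: they have to be found in the camera images.
- feed_rack: rack the parts are taken from: flat aluminium base 252 x 70 x 8 mm fixed on the table, with four square grey nest inserts in a row along its x axis and one upright end-stop plate (8 mm thick, 70 mm wide, 30 mm high) at its +x end. Origin: centre of its underside on the table, z up. The four places lie at x = -90, -30, +30, +90 mm, y = 0 (+90 mm is next to the stop); parts in them stand with the underside 14 mm above the table
- test_rack: rack to be loaded: fixed steel base of the same outline, with a raised flat bed whose top is 14 mm above the table, four round black pads 51 mm across flush on it in a row along its x axis, and the same upright end-stop plate (8 mm thick, 30 mm high) at its +x end. Origin: centre of its underside on the table, z up. The pad centres lie at x = -90, -30, +30, +90 mm, y = 0 (+90 mm is next to the stop)
- puck: turned steel puck, loose, plain cylinder 48 mm across and 34 mm high with a small bore in the top, 0.42 kg. Origin: centre of its underside, z up
- ring_gauge: ring gauge, loose: an orange ring (flange) 44 mm across, from 32 to 44 mm above the underside, on a steel stem 35 mm across; 46 mm high in all, 0.19 kg. Can be gripped across the flange. Origin: centre of its underside, z up
- large_bearing: larger ball bearing, loose, lying flat, 40 mm across and 11 mm high, 0.055 kg (9 mm of it stand out of its nest). Origin: centre of its underside, z up
- small_bearing: smaller ball bearing, loose, lying flat, 32 mm across and 11 mm high, 0.055 kg (9 mm of it stand out of its nest). Origin: centre of its underside, z up
- puck_nest: fixed square nest insert of the feed rack, 59 (x) x 66 (y) x 8 mm, with a round recess 51 mm across and 2 mm deep in its top, in which the puck stands at the start. It stays in the feed rack and so keeps showing which place that part came from. Origin: centre of its underside (8 mm above the table), z up, x along the row towards the stop; the recess floor is 6 mm above the origin
- ring_gauge_nest: fixed square nest insert of the feed rack, 59 (x) x 66 (y) x 8 mm, with a round recess 42 mm across and 2 mm deep in its top, in which the ring gauge stands at the start. It stays in the feed rack and so keeps showing which place that part came from. Origin: centre of its underside (8 mm above the table), z up, x along the row towards the stop; the recess floor is 6 mm above the origin
- large_bearing_nest: fixed square nest insert of the feed rack, 59 (x) x 66 (y) x 8 mm, with a round recess 43 mm across and 2 mm deep in its top, in which the larger bearing stands at the start. It stays in the feed rack and so keeps showing which place that part came from. Origin: centre of its underside (8 mm above the table), z up, x along the row towards the stop; the recess floor is 6 mm above the origin
- small_bearing_nest: fixed square nest insert of the feed rack, 59 (x) x 66 (y) x 8 mm, with a round recess 35 mm across and 2 mm deep in its top, in which the smaller bearing stands at the start. It stays in the feed rack and so keeps showing which place that part came from. Origin: centre of its underside (8 mm above the table), z up, x along the row towards the stop; the recess floor is 6 mm above the origin
Things that resemble listed ones, but are neither listed nor needed, are in the scene too. What is shaped like the puck but blue or green is not meant.

How it is judged:
At the end, for the whole second after the job is handed in: Each part stands upright (within 0.1 rad) and at rest on the test rack's bed, its centre within 12 mm along and across the row of the pad that mirrors its starting place (feed place x = -90, -30, 30, 90 mm goes to pad x = 90, 30, -30, -90 mm), released (((x of puck_nest in the frame of feed_rack between -0.11 and -0.07 m and x of puck in the frame of test_rack between 0.078 and 0.102 m) or (x of puck_nest in the frame of feed_rack between -0.05 and -0.01 m and x of puck in the frame of test_rack between 0.018 and 0.042 m) or (x of puck_nest in the frame of feed_rack between 0.01 and 0.05 m and x of puck in the frame of test_rack between -0.042 and -0.018 m) or (x of puck_nest in the frame of feed_rack between 0.07 and 0.11 m and x of puck in the frame of test_rack between -0.102 and -0.078 m)) and y of puck in the frame of test_rack between -0.012 and 0.012 m and z of puck in the frame of test_rack between 0.01 and 0.018 m and angle between each of puck, ring_gauge, large_bearing, small_bearing's own z axis and vertical below 0.1 rad and linear speed of each of puck, ring_gauge, large_bearing, small_bearing below 0.02 m/s and contact force between the fingers and puck below 0.05 N and ((x of ring_gauge_nest in the frame of feed_rack between -0.11 and -0.07 m and x of ring_gauge in the frame of test_rack between 0.078 and 0.102 m) or (x of ring_gauge_nest in the frame of feed_rack between -0.05 and -0.01 m and x of ring_gauge in the frame of test_rack between 0.018 and 0.042 m) or (x of ring_gauge_nest in the frame of feed_rack between 0.01 and 0.05 m and x of ring_gauge in the frame of test_rack between -0.042 and -0.018 m) or (x of ring_gauge_nest in the frame of feed_rack between 0.07 and 0.11 m and x of ring_gauge in the frame of test_rack between -0.102 and -0.078 m)) and y of ring_gauge in the frame of test_rack between -0.012 and 0.012 m and z of ring_gauge in the frame of test_rack between 0.01 and 0.018 m and contact force between the fingers and ring_gauge below 0.05 N and ((x of large_bearing_nest in the frame of feed_rack between -0.11 and -0.07 m and x of large_bearing in the frame of test_rack between 0.078 and 0.102 m) or (x of large_bearing_nest in the frame of feed_rack between -0.05 and -0.01 m and x of large_bearing in the frame of test_rack between 0.018 and 0.042 m) or (x of large_bearing_nest in the frame of feed_rack between 0.01 and 0.05 m and x of large_bearing in the frame of test_rack between -0.042 and -0.018 m) or (x of large_bearing_nest in the frame of feed_rack between 0.07 and 0.11 m and x of large_bearing in the frame of test_rack between -0.102 and -0.078 m)) and y of large_bearing in the frame of test_rack between -0.012 and 0.012 m and z of large_bearing in the frame of test_rack between 0.01 and 0.018 m and contact force between the fingers and large_bearing below 0.05 N and ((x of small_bearing_nest in the frame of feed_rack between -0.11 and -0.07 m and x of small_bearing in the frame of test_rack between 0.078 and 0.102 m) or (x of small_bearing_nest in the frame of feed_rack between -0.05 and -0.01 m and x of small_bearing in the frame of test_rack between 0.018 and 0.042 m) or (x of small_bearing_nest in the frame of feed_rack between 0.01 and 0.05 m and x of small_bearing in the frame of test_rack between -0.042 and -0.018 m) or (x of small_bearing_nest in the frame of feed_rack between 0.07 and 0.11 m and x of small_bearing in the frame of test_rack between -0.102 and -0.078 m)) and y of small_bearing in the frame of test_rack between -0.012 and 0.012 m and z of small_bearing in the frame of test_rack between 0.01 and 0.018 m and contact force between the fingers and small_bearing below 0.05 N); the robot touches nothing.
It fails at once if the puck was dropped (moved faster than 0.7 m/s without being held) (contact force between the fingers and puck below 0.05 N and linear speed of puck above 0.7 m/s).
It fails at once if the ring gauge was dropped (moved faster than 0.7 m/s without being held) (contact force between the fingers and ring_gauge below 0.05 N and linear speed of ring_gauge above 0.7 m/s).
It fails at once if the large bearing was dropped (moved faster than 0.7 m/s without being held) (contact force between the fingers and large_bearing below 0.05 N and linear speed of large_bearing above 0.7 m/s).
It fails at once if the small bearing was dropped (moved faster than 0.7 m/s without being held) (contact force between the fingers and small_bearing below 0.05 N and linear speed of small_bearing above 0.7 m/s).
It also fails if it takes over 99 s, if anything falls off the work surface, if the arm or the gripper's body presses on something with over 40 N, if the wrist force passes 120 N, or if a joint passes its speed limit or range.

## Working session

There is one attempt and no reset: what is moved stays moved. The work goes in short steps, Python scripts to look and compute and a tool call to move; the robot and the scene stay as the last step left them, time stands still between calls to the robot, and variables do not carry over. Pictures are saved under pics/ and viewed, at most 14 in all, crops included, and the job is handed in when it is done.

Besides the shell and the picture viewer there is one more tool, called after ">>>" in YAML: its name, and indented under it one key for each argument. jog_arm: Moves the arm, as the interface text tells. Its arguments: {"type":"object","properties":{"motion":{"type":"array"},"grip_force":{"type":"number"}},"required":["motion"]}

```bash
mkdir -p pics
cat > h.py <<'E'
import numpy as np, cv2
from station import bot
def ray(p,uv,z):
    K=p["camera_matrix"];T=np.array(p["T"])
    d=T[:3,:3]@np.linalg.solve(K,[uv[0],uv[1],1.]);o=T[:3,3]
    return (o+d*(z-o[2])/d[2])[:2]
def proj(p,X):
    T=np.linalg.inv(np.array(p["T"]));c=T[:3,:3]@np.array(X)+T[:3,3];u=np.array(p["camera_matrix"])@c;return u[:2]/u[2]
def save(p,n):cv2.imwrite(n,cv2.cvtColor(np.array(p["pixels"]),cv2.COLOR_RGB2BGR))
E
python3 - <<'E'
from h import *
np.set_printoptions(precision=3,suppress=True)
o=bot.get_obs();print({k:np.round(v,3) for k,v in o.items()})
names={"feed_rack":0,"test_rack":0,"puck":.014,"ring_gauge":.014,"large_bearing":.014,"small_bearing":.014,"puck_nest":.008,"ring_gauge_nest":.008,"large_bearing_nest":.008,"small_bearing_nest":.008}
for c in ("top","side"):
    p=bot.read_camera(c);save(p,f"pics/{c}0.png");print(c,np.array(p["T"])[:3,3])
    for n,z in names.items():
        print(n,[(np.round(r["xy"]),round(r["score"],2),ray(p,r["xy"],z)) for r in bot.tip_of(n,p)[:4]])
E
```

```text
{'t': np.float64(0.0), 'q': array([-1.452,  0.478,  0.022,  1.556, -0.011,  1.109, -0.083]), 'joint_vel': array([-0.001,  0.   , -0.001,  0.001,  0.001,  0.002,  0.   ]), 'joint_torque': array([  0.   , -59.646,   1.608, -28.12 ,   0.012,   0.009,  -0.   ]), 'eef_pos': array([0.152, 0.657, 0.197]), 'tool_rot': array([-0.   ,  0.113,  0.994, -0.001]), 'contact_force': array([-0.463,  0.18 , -0.001]), 'torque': array([ 0.02 , -0.019,  0.016]), 'grasp_force': np.float64(0.0), 'gripper_width': np.float64(0.999)}
top [0.45  0.26  1.081]
feed_rack []
test_rack [(array([399., 199.]), 0.91, array([0.538, 0.019]))]
puck [(array([277., 215.]), 0.9, array([0.498, 0.262])), (array([218., 203.]), 0.76, array([0.519, 0.378])), (array([147., 276.]), 0.74, array([0.371, 0.511]))]
ring_gauge [(array([278., 246.]), 0.94, array([0.438, 0.258]))]
large_bearing [(array([267., 153.]), 0.73, array([0.62 , 0.284]))]
small_bearing [(array([268., 178.]), 0.69, array([0.57, 0.28]))]
puck_nest [(array([277., 214.]), 0.84, array([0.501, 0.261]))]
ring_gauge_nest []
large_bearing_nest [(array([267., 154.]), 0.91,
[... 285 characters left out ...]
565, 0.258]))]
puck [(array([271., 272.]), 0.94, array([0.523, 0.391])), (array([342., 346.]), 0.87, array([0.379, 0.533]))]
ring_gauge [(array([328., 236.]), 0.85, array([0.436, 0.255]))]
large_bearing [(array([239., 231.]), 0.55, array([0.618, 0.279]))]
small_bearing [(array([264., 229.]), 0.64, array([0.568, 0.262])), (array([297., 236.]), 0.2, array([0.497, 0.271]))]
puck_nest [(array([297., 240.]), 0.76, array([0.497, 0.274]))]
ring_gauge_nest [(array([327., 240.]), 0.7, array([0.437, 0.26 ]))]
large_bearing_nest [(array([237., 238.]), 0.81, array([0.616, 0.297])), (array([237., 229.]), 0.58, array([0.624, 0.267]))]
small_bearing_nest [(array([265., 234.]), 0.75, array([0.565, 0.268]))]
```

View pics/top0.png

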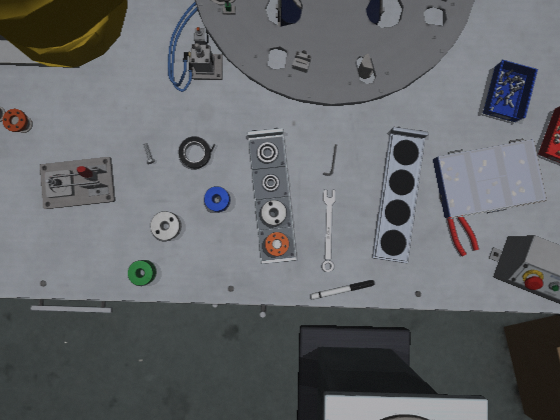

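View pics/side0.png

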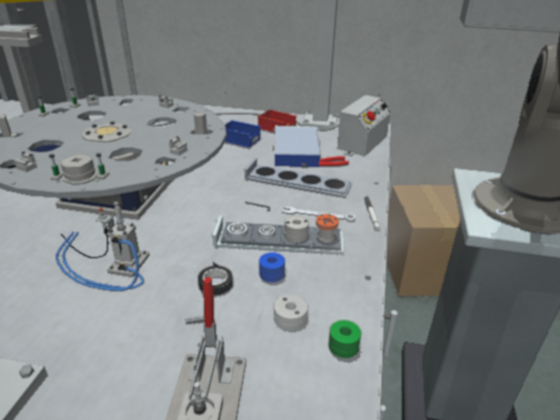

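The side view puts the feed row in order from its stop: large bearing (267,153), small bearing (268,180), puck (273,212), ring (277,243). In the top view both stops are at the far end. There are three puck look-alikes: blue (217,199), green (141,272), and a loose steel one at (165,226). The puck meant is the one standing in the nest at (273,212). Next I'll fit both racks and check the height of the disc.

Run:
```python
from h import *
np.set_printoptions(precision=4,suppress=True)
p=bot.read_camera("top");s=bot.read_camera("side")
im=np.array(p["pixels"]);g=cv2.cvtColor(im,cv2.COLOR_RGB2GRAY)
# pads
def pads(q,box,z,amin):
    g=cv2.cvtColor(np.array(q["pixels"]),cv2.COLOR_RGB2GRAY);x0,y0,x1,y1=box
    n,l,st,c=cv2.connectedComponentsWithStats((g[y0:y1,x0:x1]<45).astype(np.uint8))
    return [(st[i,4],c[i]+[x0,y0],ray(q,c[i]+[x0,y0],z)) for i in range(1,n) if st[i,4]>amin]
P=pads(p,(370,125,432,262),.014,150);[print("pad top",*a) for a in P]
for a in pads(s,(245,165,352,192),.014,40):print("pad side",*a)
X=np.array([a[2] for a in P]);X=X[np.argsort(-X[:,0])];c=X.mean(0);d=X[0]-X[-1];print("test centre",c,"yaw deg",np.degrees(np.arctan2(d[1],d[0])),"len",np.linalg.norm(d))
# parts tops by Hough circles at 4x in the top view
x0,y0=235,120
b=cv2.resize(g[y0:270,x0:310],None,fx=6,fy=6,interpolation=cv2.INTER_CUBIC)
hs=[.025,.025,.048,.060];guess=[(267,153),(269,182),(273,212),(277,243)];rad=[20,16,24,22]
for (u,v),h,r in zip(guess,hs,rad):
    rp=r*1e-3*p["camera_matrix"][0][0]/(1.081-h)*6
    sub=b[int((v-y0-16)*6):int((v-y0+16)*6),int((u-x0-18)*6):int((u-x0+18)*6)]
    C=cv2.HoughCircles(sub,cv2.HOUGH_GRADIENT,1,20,param1=100,param2=12,minRadius=int(rp*.88),maxRadius=int(rp*1.12))
    if C is not None:
        for k in C[0][:2]:
            uv=k[:2]/6+[u-18,v-16];print("part",uv,k[2]/rp,ray(p,uv,h))
# disc hub
def line(q,uv):
    T=np.array(q["T"]);d=T[:3,:3]@np.linalg.solve(q["camera_matrix"],[*uv,1.]);return T[:3,3],d/np.linalg.norm(d)
o1,d1=line(p,(335,-45));o2,d2=line(s,(107,130))
t=np.linalg.lstsq(np.c_[d1,-d2],o2-o1,rcond=None)[0];print("hub",o1+d1*t[0],o2+d2*t[1])
for q in(p,s):print("tcp px",proj(q,[.152,.658,.198]))
cv2.imwrite("pics/crop.png",cv2.cvtColor(cv2.resize(im[115:275,225:435],None,fx=3.6,fy=3.6,interpolation=cv2.INTER_CUBIC),cv2.COLOR_RGB2BGR))
```

```text
pad top 470 [405.4702 152.0894] [0.6299 0.0108]
pad top 473 [401.351 181.926] [0.5704 0.018 ]
pad top 483 [397.0911 212.0041] [0.5108 0.0255]
pad top 482 [392.8154 242.2552] [0.4512 0.0329]
test centre [0.5406 0.0218] yaw deg -7.067009624771037 len 0.18003553092752095
part [267.5833 152.4167] 0.9815272216707771 [0.6194 0.2831]
part [264.9167 154.4167] 0.8893574384409697 [0.6153 0.2882]
part [270.25   182.5833] 0.9419103471431235 [0.5604 0.2761]
part [271.5833 179.25  ] 0.9883995476548904 [0.567  0.2737]
part [273.5833 212.75  ] 0.9583037821618644 [0.5006 0.2677]
hub [0.9492 0.1729 0.1583] [0.9442 0.1707 0.1558]
tcp px [ 20.2651 420.6209]
tcp px [576.997  354.3923]
```

View pics/crop.png

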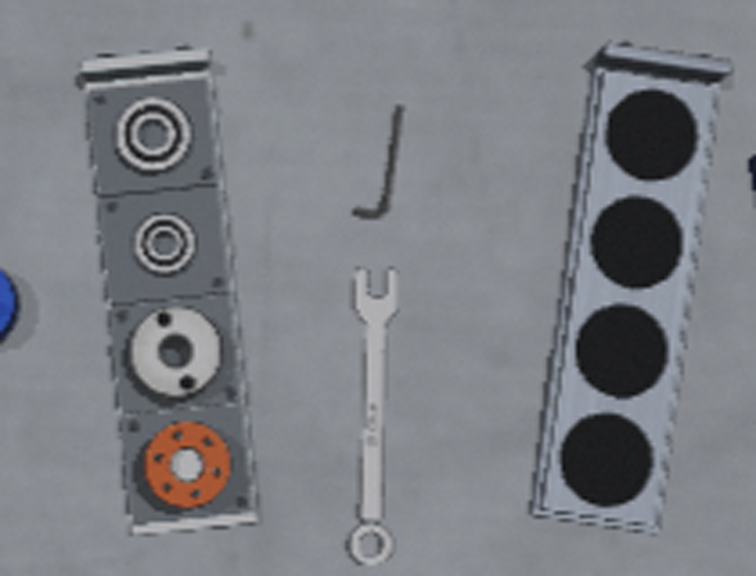

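The four parts and four pads are 60 mm apart as given, and the nested steel puck at crop (175,351) is the right one. The disc edge is more than 85 mm from any place I need to reach. First move: above the ring gauge.

>>> jog_arm:
  motion:
    - [0,0,-0.12,-40,-34,6,85]
    - [0,0,-0.24,-80,-70,12,85]
    - [0,0,-0.356,-130,-113,20,85]
    - [0,0,-0.356,-178,-155,28,80]
    - [0,0,-0.356,-226,-196,36,70]
    - [0,0,-0.356,-274,-238,44,70]
    - [0,0,-0.356,-322,-280,52,70]
    - [0,0,-0.356,-371,-322,57,70]
    - [0,0,-0.356,-371,-322,57,70]
    - [0,0,-0.356,-371,-322,57,70]
  grip_force: 50

```text
t: 2.45
eef_pos: [0.4412, 0.2603, 0.1413]
tool_rot: [0.0, -0.064, 0.998, 0.0]
contact_force: [-0.2, -0.0, 1.3]
gripper_width: 0.817
grasp_force: 0.0
```

```bash
cat > to.py <<'E'
import sys
from h import *
from scipy.spatial.transform import Rotation as R
# usage: to.py x y z yaw ; yaw = world angle (deg) of the tool y axis
W=[list(map(float,a.split(','))) for a in sys.argv[1:]]
o=bot.get_obs();q=np.array(o["tool_rot"]);r=R.from_quat(np.r_[q[1:],q[0]])
M=r.as_matrix();print("t",o["t"],"pos",np.round(o["eef_pos"],4),"yaw",np.degrees(np.arctan2(M[1,1],M[0,1])).round(2),"tilt",M[:2,2].round(4),"w",round(float(o["gripper_width"]),3),"gf",o["grasp_force"],np.round(o["contact_force"],1))
for x,y,z,yaw in W:
    a=np.radians(yaw);Y=np.array([np.cos(a),np.sin(a),0]);Z=np.array([0,0,-1.]);G=np.c_[np.cross(Y,Z),Y,Z]
    print("turn",np.round(R.from_matrix(M.T@G).as_rotvec(),4),"shift mm",np.round(M.T@(np.array([x,y,z])-o["eef_pos"])*1e3,1))
E
python3 to.py .4412,.26,.1,97.4 .4412,.26,.031,97.4
python3 - <<'E'
from h import *
p=bot.read_camera("side");cv2.imwrite("pics/s1.png",cv2.cvtColor(cv2.resize(np.array(p["pixels"])[120:270,190:400],None,fx=3.6,fy=3.6,interpolation=cv2.INTER_CUBIC),cv2.COLOR_RGB2BGR))
q=bot.read_camera("top")
for n in("ring_gauge",):print([(r["xy"],r["score"]) for r in bot.spot_in(n,p)],[(r["xy"],r["score"]) for r in bot.spot_in(n,q)])
print(proj(p,[.4412,.26,.059]),proj(p,[.5006,.2677,.048]))
E
```

```text
t 2.45 pos [0.4412 0.2603 0.1413] yaw 97.29 tilt [0.0001 0.0003] w 0.817 gf 0.0 [-0.2 -0.   1.3]
turn [ 0.0003  0.0001 -0.0019] shift mm [ 0.  -0.3 41.3]
turn [ 0.0003  0.0001 -0.0019] shift mm [ 1.000e-01 -3.000e-01  1.103e+02]
[([327.8, 225.9], 0.94)] []
[327.14375335 218.40751318] [296.56766702 221.25536694]
```

View pics/s1.png

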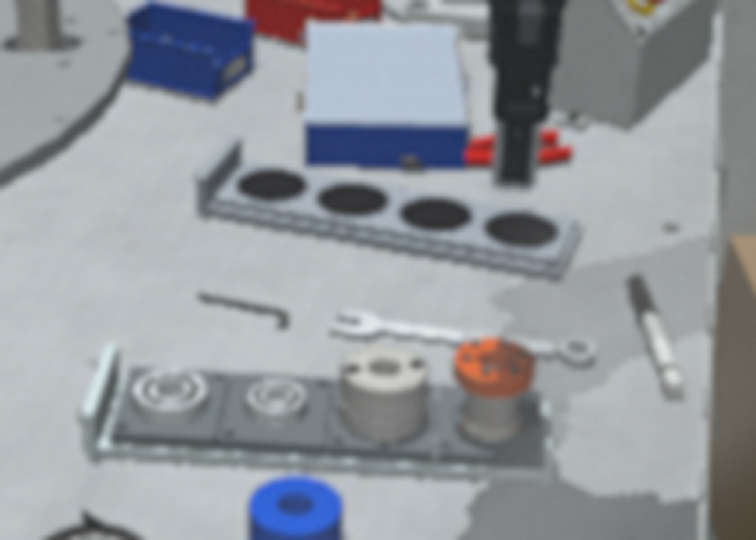

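The gripper stands above the ring gauge, whose orange flange is at crop (493,367), and the projection agrees with it. Descending and gripping.

>>> jog_arm:
  motion:
    - [0,0,0,0,0,40,70]
    - [0,0,0,0,0,80,70]
    - [0,0,0,0,0,110,70]
    - [0,0,0,0,0,110,70]
    - [0,0,0,0,0,110,30]
    - [0,0,0,0,0,110,30]
    - [0,0,0,0,0,110,30]
    - [0,0,0,0,0,110,30]
    - [0,0,0,0,0,110,30]
    - [0,0,0,0,0,110,30]
  grip_force: 50

```text
t: 3.9
eef_pos: [0.4409, 0.2605, 0.0312]
tool_rot: [-0.0, -0.065, 0.998, -0.0]
contact_force: [-0.0, -0.0, 0.1]
gripper_width: 0.353
grasp_force: 0.0
```

```bash
python3 to.py .4412,.26,.09,97.4 .6299,.0108,.09,82.9
python3 - <<'E'
from h import *
s=bot.read_camera("side");cv2.imwrite("pics/s2.png",cv2.cvtColor(cv2.resize(np.array(s["pixels"])[120:270,250:400],None,fx=4,fy=4,interpolation=cv2.INTER_CUBIC),cv2.COLOR_RGB2BGR))
E
```

```text
t 3.9 pos [0.4409 0.2605 0.0312] yaw 97.4 tilt [-0. -0.] w 0.353 gf 0.0 [-0.  -0.   0.1]
turn [-0.     -0.0001 -0.    ] shift mm [ -0.3  -0.5 -58.8]
turn [-0.    -0.     0.253] shift mm [-155.3 -272.   -58.8]
```

View pics/s2.png

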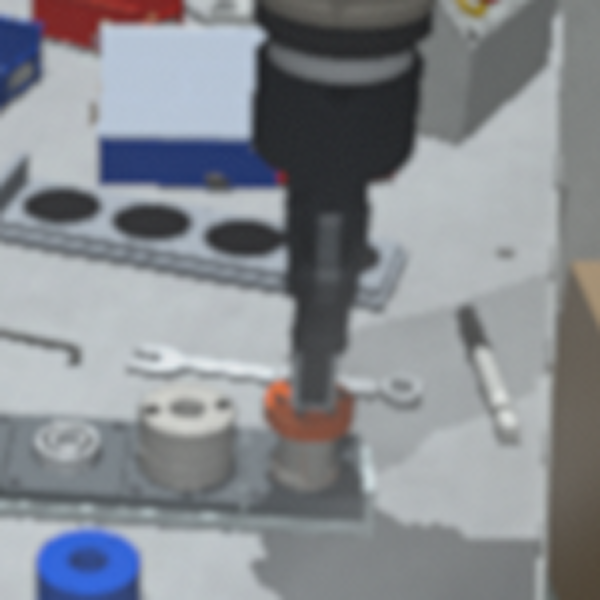

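The fingers closed to 30 mm with no force. The fingertip shows at crop (315,405), on top of the flange, so they appear to sit higher than the TCP reading says. I'll measure that.

Run:
```python
from h import *
s=bot.read_camera("side")
e=np.array(bot.get_obs()["eef_pos"])
for dy in(.0,.015,.025):
  for z in(.031,.04,.05,.06,.065):
    print(dy,z,((proj(s,[e[0]-.13*dy,e[1]+dy,z])-[250,120])*4).round())
print("ring top rim/flange centre",[((proj(s,[.4412,.26,z])-[250,120])*4).round() for z in(.06,.046,.016)])
im=np.array(s["pixels"])[195:255,300:360]
cv2.imwrite("pics/s3.png",cv2.cvtColor(cv2.resize(im,None,fx=10,fy=10,interpolation=cv2.INTER_CUBIC),cv2.COLOR_RGB2BGR))
```

```text
0.0 0.031 [305. 441.]
0.0 0.04 [306. 426.]
0.0 0.05 [308. 410.]
0.0 0.06 [309. 393.]
0.0 0.065 [310. 384.]
0.015 0.031 [305. 459.]
0.015 0.04 [306. 444.]
0.015 0.05 [308. 427.]
0.015 0.06 [309. 410.]
0.015 0.065 [310. 401.]
0.025 0.031 [305. 470.]
0.025 0.04 [306. 455.]
0.025 0.05 [308. 438.]
0.025 0.06 [309. 421.]
0.025 0.065 [310. 413.]
ring top rim/flange centre [array([309., 392.]), array([307., 416.]), array([303., 465.])]
```

View pics/s3.png

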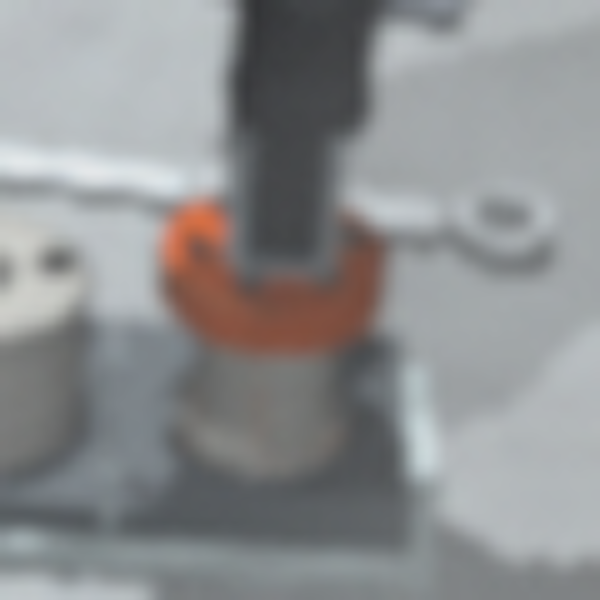

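At opening 30 mm the tip is at about z 0.060–0.065 while the TCP reads 0.031. The fingers are about 30 mm above the reported TCP. I'll touch off lightly on the flange top, which is at z 0.058, to get the offset.

>>> jog_arm:
  motion:
    - [0,0,0,0,0,0.5,30]
    - [0,0,0,0,0,1,30]
    - [0,0,0,0,0,1.5,30]
    - [0,0,0,0,0,2,30]
    - [0,0,0,0,0,2,30]

```text
t: 4.62
eef_pos: [0.4408, 0.2605, 0.0291]
tool_rot: [-0.0, -0.065, 0.998, -0.0]
contact_force: [0.2, -0.5, 0.7]
gripper_width: 0.35
grasp_force: 0.0
```

>>> jog_arm:
  motion:
    - [0,0,0,0,0,0.5,30]
    - [0,0,0,0,0,1,30]
    - [0,0,0,0,0,1.5,30]
    - [0,0,0,0,0,2,30]
    - [0,0,0,0,0,2,30]

```text
t: 5.25
eef_pos: [0.4409, 0.2605, 0.0271]
tool_rot: [-0.0, -0.065, 0.998, -0.0]
contact_force: [-0.5, 0.7, 0.3]
gripper_width: 0.35
grasp_force: 0.0
```

>>> jog_arm:
  motion:
    - [0,0,0,0,0,0.5,30]
    - [0,0,0,0,0,1,30]
    - [0,0,0,0,0,1.5,30]
    - [0,0,0,0,0,2,30]
    - [0,0,0,0,0,2,30]

```text
t: 5.88
eef_pos: [0.4408, 0.2605, 0.0251]
tool_rot: [-0.0, -0.065, 0.998, -0.0]
contact_force: [-0.6, -0.2, -0.2]
gripper_width: 0.353
grasp_force: 0.0
```

Run:
```python
from h import *
s=bot.read_camera("side");im=np.array(s["pixels"])[195:255,300:360]
a=cv2.resize(im,None,fx=9,fy=9,interpolation=cv2.INTER_CUBIC)
cv2.imwrite("pics/s4.png",cv2.cvtColor(a,cv2.COLOR_RGB2BGR))
```

```text
(no output)
```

View pics/s4.png

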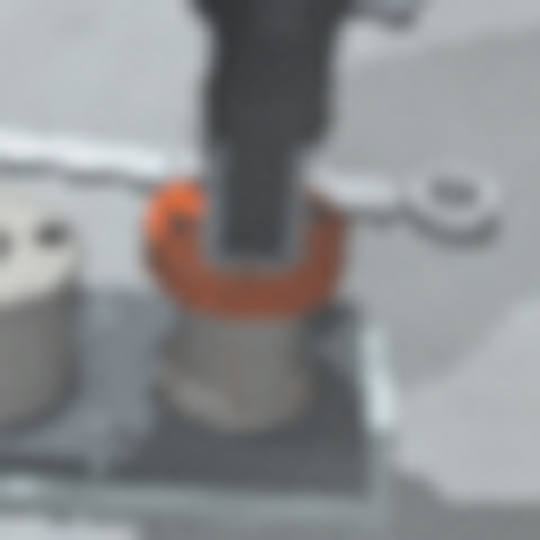

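>>> jog_arm:
  motion:
    - [0,0,0,0,0,0.5,30]
    - [0,0,0,0,0,1,30]
    - [0,0,0,0,0,1.5,30]
    - [0,0,0,0,0,2,30]
    - [0,0,0,0,0,2.5,30]
    - [0,0,0,0,0,3,30]
    - [0,0,0,0,0,3,30]

```text
t: 6.8
eef_pos: [0.4411, 0.2607, 0.0239]
tool_rot: [0.0, -0.064, 0.998, 0.0]
contact_force: [-4.9, -2.9, 20.8]
gripper_width: 0.347
grasp_force: 10.7
```

Contact at TCP reading about 0.024, so the tips are really about 34 mm above the reading. I'll apply this offset everywhere: lift, open, go down again, grip.

>>> jog_arm:
  motion:
    - [0,0,0,0,0,-15,30]
    - [0,0,0,0,0,-20,70]
    - [0,0,0,0,0,-20,70]
    - [0,0,0,0,0,-20,70]
    - [0,0,0,0,0,-20,70]
    - [0,0,0,0,0,-5,70]
    - [0,0,0,0,0,10,70]
    - [0,0,0,0,0,22,70]
    - [0,0,0,0,0,22,70]

```text
t: 7.92
eef_pos: [0.4399, 0.2599, -0.0013]
tool_rot: [-0.001, -0.065, 0.998, -0.001]
contact_force: [-0.0, -0.1, 0.7]
gripper_width: 0.819
grasp_force: 0.0
```

>>> jog_arm:
  motion:
    - [0,0,0,0,0,0,35]
    - [0,0,0,0,0,0,35]
    - [0,0,0,0,0,0,35]
    - [0,0,0,0,0,0,35]
    - [0,0,0,0,0,0,35]
    - [0,0,0,0,0,0,35]
  grip_force: 50

```text
t: 8.68
eef_pos: [0.4413, 0.2609, 0.0009]
tool_rot: [0.0, -0.064, 0.998, 0.0]
contact_force: [-2.0, -0.8, 6.3]
gripper_width: 0.498
grasp_force: 50.8
```

```bash
python3 to.py .6299,.0108,.07,82.9
```

```text
t 8.675 pos [0.4413 0.2609 0.0009] yaw 97.39 tilt [0.0008 0.0008] w 0.498 gf 50.83651485190785 [-2.  -0.8  6.3]
turn [0.0008 0.0008 0.253 ] shift mm [-155.  -272.2  -69.2]
```

Grip is confirmed at about 43 mm and 51 N. Lift and carry to the far pad.

>>> jog_arm:
  motion:
    - [0,0,0,0,0,-15,35]
    - [0,0,0,0,0,-40,35]
    - [0,0,0,-10,-17,-60,35]
    - [0,0,0.06,-32,-56,-65,35]
    - [0,0,0.12,-57,-100,-65,35]
    - [0,0,0.18,-82,-144,-65,35]
    - [0,0,0.253,-107,-188,-65,35]
    - [0,0,0.253,-132,-232,-65,35]
    - [0,0,0.253,-150,-263,-65,35]
    - [0,0,0.253,-155,-272,-65,35]

```text
t: 9.93
eef_pos: [0.6306, 0.0075, 0.0658]
tool_rot: [0.0, 0.064, 0.998, -0.001]
contact_force: [-0.0, -0.7, -2.7]
gripper_width: 0.491
grasp_force: 51.5
```

>>> jog_arm:
  motion:
    - [0,0,0,0,0,0,35]
    - [0,0,0,0,0,0,35]

```text
t: 10.18
eef_pos: [0.6287, 0.0128, 0.0651]
tool_rot: [-0.001, 0.061, 0.998, 0.001]
contact_force: [-0.4, 0.5, -3.3]
gripper_width: 0.495
grasp_force: 51.5
```

```bash
python3 to.py .6299,.0108,.0009,82.9;  python3 - <<'E'
from h import *
s=bot.read_camera("side");cv2.imwrite("pics/s5.png",cv2.cvtColor(cv2.resize(np.array(s["pixels"])[60:260,190:400],None,fx=3,fy=3,interpolation=cv2.INTER_CUBIC),cv2.COLOR_RGB2BGR))
E
```

```text
t 10.175 pos [0.6287 0.0128 0.0651] yaw 83.03 tilt [-0.001   0.0011] w 0.495 gf 51.529361483990215 [-0.4  0.5 -3.3]
turn [ 0.001  -0.0011  0.0023] shift mm [-1.5 -1.9 64.2]
```

View pics/s5.png

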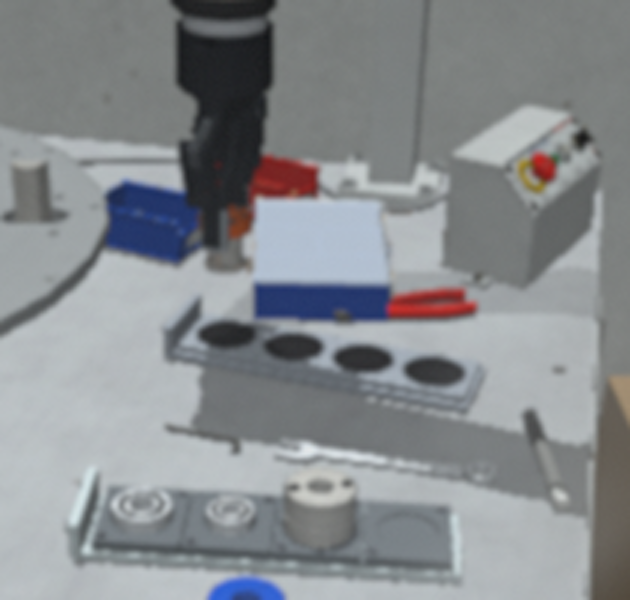

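The ring hangs at (227,245) directly above the far pad at (228,333). Lowering.

>>> jog_arm:
  motion:
    - [0,0,0,-0.5,-1,20,35]
    - [0,0,0,-0.5,-1,40,35]
    - [0,0,0,-0.5,-1,54,35]
    - [0,0,0,-0.5,-1,60,35]
    - [0,0,0,-0.5,-1,62,35]
    - [0,0,0,-0.5,-1,63.5,35]
    - [0,0,0,-0.5,-1,64.5,35]
    - [0,0,0,-0.5,-1,64.5,35]

```text
t: 11.22
eef_pos: [0.6303, 0.0097, 0.0011]
tool_rot: [0.0, 0.062, 0.998, 0.0]
contact_force: [-0.1, 0.8, -2.0]
gripper_width: 0.495
grasp_force: 51.5
```

```bash
python3 to.py .6299,.0108,.0009,82.9
```

```text
t 11.225 pos [0.6303 0.0097 0.0011] yaw 82.9 tilt [0.0007 0.0001] w 0.495 gf 51.54322889575269 [-0.1  0.8 -2. ]
turn [0.0002 0.0007 0.    ] shift mm [0.5 1.  0.2]
```

>>> jog_arm:
  motion:
    - [0,0,0,0.5,1,0.4,35]
    - [0,0,0,0.5,1,0.8,35]
    - [0,0,0,0.5,1,1.2,35]
    - [0,0,0,0.5,1,1.2,35]

```text
t: 11.72
eef_pos: [0.6304, 0.01, 0.0009]
tool_rot: [0.001, 0.062, 0.998, -0.0]
contact_force: [-3.0, -2.1, 8.9]
gripper_width: 0.498
grasp_force: 52.5
```

Contact felt, ring down. Release, rise and compute the way to the puck.

>>> jog_arm:
  motion:
    - [0,0,0,0,0,-0.5,50]
    - [0,0,0,0,0,-0.5,65]
    - [0,0,0,0,0,-0.5,70]
    - [0,0,0,0,0,-0.5,70]
    - [0,0,0,0,0,-20,70]
    - [0,0,0,0,0,-50,70]
    - [0,0,0,0,0,-70,70]
    - [0,0,0,0,0,-70,70]

```text
t: 12.72
eef_pos: [0.6312, 0.0108, 0.0719]
tool_rot: [0.002, 0.062, 0.998, 0.0]
contact_force: [0.5, 0.1, -1.0]
gripper_width: 0.822
grasp_force: 0.0
```

```bash
python3 to.py .5006,.2677,.06,97.4 .5006,.2677,-.013,97.4
python3 - <<'E'
from h import *
s=bot.read_camera("side");p=bot.read_camera("top")
for n in("ring_gauge","puck"):
  for q in(s,p):print(n,[(np.round(r["xy"],1),round(r["score"],2),ray(q,r["xy"],.014).round(4)) for r in bot.tip_of(n,q)[:3]])
E
```

```text
t 12.725 pos [0.6312 0.0108 0.0719] yaw 82.9 tilt [0.0042 0.0006] w 0.822 gf 0.0 [ 0.5  0.1 -1. ]
turn [ 0.0006  0.0042 -0.2531] shift mm [161.4 238.7  11.5]
turn [ 0.0006  0.0042 -0.2531] shift mm [161.7 238.6  84.5]
ring_gauge [(array([263.2, 171.1]), 0.61, array([0.6333, 0.0116]))]
ring_gauge [(array([404.4, 150.9]), 0.57, array([0.6322, 0.0129]))]
puck [(array([269.5, 272.6]), 0.91, array([0.5258, 0.3936])), (array([344.8, 344.1]), 0.77, array([0.3762, 0.5298])), (array([294.8, 236.6]), 0.62, array([0.5021, 0.273 ]))]
puck [(array([146.4, 275.4]), 0.87, array([0.373 , 0.5119])), (array([217., 201.]), 0.73, array([0.5221, 0.3797]))]
```

The ring stands within about 3 mm of its pad. Now the puck.

>>> jog_arm:
  motion:
    - [0,0,-0.06,20,30,5,70]
    - [0,0,-0.12,47,69,10,70]
    - [0,0,-0.18,74,109,10,70]
    - [0,0,-0.253,101,149,10,70]
    - [0,0,-0.253,128,189,10,70]
    - [0,0,-0.253,150,222,10,70]
    - [0,0,-0.253,161,238.5,10,70]
    - [0,0,-0.253,161,238.5,10,70]
    - [0,0,-0.253,161,238.5,10,70]

```text
t: 14.15
eef_pos: [0.5003, 0.2652, 0.0593]
tool_rot: [0.0, -0.063, 0.998, -0.001]
contact_force: [0.3, -0.2, 0.1]
gripper_width: 0.82
grasp_force: 0.0
```

```bash
python3 to.py .5006,.2677,-.013,97.4
```

```text
t 14.15 pos [0.5003 0.2652 0.0593] yaw 97.26 tilt [ 0.0003 -0.0013] w 0.82 gf 0.0 [ 0.3 -0.2  0.1]
turn [-0.0013  0.0002 -0.0025] shift mm [-0.6  2.6 72.3]
```

>>> jog_arm:
  motion:
    - [0,0,0,0,2,25,70]
    - [0,0,0,0,2,50,70]
    - [0,0,0,0,2,66,70]
    - [0,0,0,0,2,71,70]
    - [0,0,0,0,2,71,38]
    - [0,0,0,0,2,71,38]
    - [0,0,0,0,2,71,38]
    - [0,0,0,0,2,71,38]
    - [0,0,0,0,2,71,38]
    - [0,0,0,0,2,71,38]
  grip_force: 70

```text
t: 15.4
eef_pos: [0.4998, 0.2692, -0.0106]
tool_rot: [0.001, -0.064, 0.998, 0.0]
contact_force: [-0.5, -2.2, 5.9]
gripper_width: 0.535
grasp_force: 73.0
```

```bash
python3 to.py .5704,.0180,.06,82.9
```

```text
t 15.4 pos [ 0.4998  0.2692 -0.0106] yaw 97.38 tilt [0.0012 0.0004] w 0.535 gf 72.9510721983388 [-0.5 -2.2  5.9]
turn [0.0004 0.0012 0.2527] shift mm [ -37.9 -258.2  -70.6]
```

>>> jog_arm:
  motion:
    - [0,0,0,0,0,-15,38]
    - [0,0,0,0,0,-40,38]
    - [0,0,0,-2,-15,-60,38]
    - [0,0,0.06,-8,-50,-65,38]
    - [0,0,0.12,-14,-95,-65,38]
    - [0,0,0.18,-20,-140,-65,38]
    - [0,0,0.253,-27,-185,-65,38]
    - [0,0,0.253,-33,-225,-65,38]
    - [0,0,0.253,-37,-250,-65,38]
    - [0,0,0.253,-38,-258,-65,38]

```text
t: 16.65
eef_pos: [0.5699, 0.0152, 0.054]
tool_rot: [0.0, 0.064, 0.998, -0.0]
contact_force: [-0.2, -0.6, -5.4]
gripper_width: 0.535
grasp_force: 73.2
```

>>> jog_arm:
  motion:
    - [0,0,0,0,0,0,38]
    - [0,0,0,0,0,0,38]
    - [0,0,0,0,0,0,38]

```text
t: 17.02
eef_pos: [0.5697, 0.0199, 0.0535]
tool_rot: [-0.0, 0.061, 0.998, 0.0]
contact_force: [0.8, 0.2, -5.9]
gripper_width: 0.531
grasp_force: 73.1
```

```bash
python3 to.py .5704,.0180,-.0106,82.9
```

```text
t 17.025 pos [0.5697 0.0199 0.0535] yaw 83.03 tilt [-0.0003  0.0006] w 0.531 gf 73.13330105273053 [ 0.8  0.2 -5.9]
turn [ 0.0005 -0.0004  0.0023] shift mm [-1.  -1.8 64. ]
```

>>> jog_arm:
  motion:
    - [0,0,0,-0.5,-1,20,38]
    - [0,0,0,-0.5,-1,40,38]
    - [0,0,0,-0.5,-1,54,38]
    - [0,0,0,-0.5,-1,60,38]
    - [0,0,0,-0.5,-1,62,38]
    - [0,0,0,-0.5,-1,63.5,38]
    - [0,0,0,-0.5,-1,64.5,38]
    - [0,0,0,-0.5,-1,65,38]
    - [0,0,0,-0.5,-1,65,38]

```text
t: 18.15
eef_pos: [0.5708, 0.0173, -0.0105]
tool_rot: [0.0, 0.062, 0.998, 0.0]
contact_force: [-3.7, -0.2, 5.6]
gripper_width: 0.535
grasp_force: 74.3
```

The puck rests on the pad: +5.6 N now against −5.9 N while carried. Release, rise, then on to the small bearing.

>>> jog_arm:
  motion:
    - [0,0,0,0,0,0,55]
    - [0,0,0,0,0,0,65]
    - [0,0,0,0,0,0,70]
    - [0,0,0,0,0,0,70]
    - [0,0,0,0,0,-20,70]
    - [0,0,0,0,0,-50,70]
    - [0,0,0,0,0,-70,70]
    - [0,0,0,0,0,-70,70]

```text
t: 19.15
eef_pos: [0.5716, 0.0174, 0.0599]
tool_rot: [0.002, 0.062, 0.998, 0.0]
contact_force: [-0.1, 0.1, -0.4]
gripper_width: 0.822
grasp_force: 0.0
```

```bash
python3 to.py .5600,.2755,.03,97.4
python3 - <<'E'
from h import *
s=bot.read_camera("side");p=bot.read_camera("top")
for n in("ring_gauge","puck","small_bearing","large_bearing"):
  for q in(s,p):print(n,[(np.round(r["xy"],1),round(r["score"],2),ray(q,r["xy"],.014).round(4)) for r in bot.tip_of(n,q)[:4]])
E
```

```text
t 19.15 pos [0.5716 0.0174 0.0599] yaw 82.9 tilt [0.0032 0.0005] w 0.822 gf 0.0 [-0.1  0.1 -0.4]
turn [ 0.0005  0.0032 -0.253 ] shift mm [ 43.5 254.6  30. ]
ring_gauge [(array([264.3, 168.2]), 0.72, array([ 0.6345, -0.0047]))]
ring_gauge [(array([406.4, 152.3]), 0.6, array([0.6295, 0.0089]))]
puck [(array([271.1, 271.8]), 0.95, array([0.5235, 0.3907])), (array([343.7, 347. ]), 0.88, array([0.3773, 0.5358])), (array([287.3, 177.2]), 0.72, array([0.5674, 0.0288]))]
puck [(array([401. , 182.5]), 0.75, array([0.5692, 0.0187])), (array([144.4, 273.1]), 0.56, array([0.3773, 0.516 ]))]
small_bearing [(array([262.8, 232.4]), 0.74, array([0.5684, 0.2737]))]
small_bearing [(array([269.6, 181.5]), 0.61, array([0.5636, 0.2776]))]
large_bearing [(array([238.5, 230.5]), 0.61, array([0.6185, 0.2787]))]
large_bearing [(array([266.7, 154.8]), 0.48, array([0.6164, 0.2849]))]
```

>>> jog_arm:
  motion:
    - [0,0,-0.06,5,32,0,60]
    - [0,0,-0.12,12,74,0,55]
    - [0,0,-0.18,19,116,5,55]
    - [0,0,-0.253,27,158,10,55]
    - [0,0,-0.253,34,200,20,55]
    - [0,0,-0.253,40,236,25,55]
    - [0,0,-0.253,43,254,30,55]
    - [0,0,-0.253,43,254,30,55]
    - [0,0,-0.253,43,254,30,55]
    - [0,0,-0.253,43,254,30,55]

```text
t: 20.9
eef_pos: [0.5597, 0.2725, 0.0288]
tool_rot: [0.0, -0.063, 0.998, -0.0]
contact_force: [-0.2, -0.4, 0.0]
gripper_width: 0.645
grasp_force: 0.0
```

```bash
python3 to.py .5600,.2755,-.0165,97.4
```

```text
t 20.9 pos [0.5597 0.2725 0.0288] yaw 97.25 tilt [ 0.0004 -0.0008] w 0.645 gf 0.0 [-0.2 -0.4  0. ]
turn [-0.0008  0.0003 -0.0027] shift mm [-0.6  3.  45.3]
```

>>> jog_arm:
  motion:
    - [0,0,0,0,2,20,55]
    - [0,0,0,0,2,36,55]
    - [0,0,0,0,2,42,55]
    - [0,0,0,0,2,44.5,55]
    - [0,0,0,0,2,44.5,45]
    - [0,0,0,0,2,44.5,35]
    - [0,0,0,0,2,44.5,24]
    - [0,0,0,0,2,44.5,24]
    - [0,0,0,0,2,44.5,24]
    - [0,0,0,0,2,44.5,24]
  grip_force: 40

```text
t: 22.15
eef_pos: [0.5592, 0.2769, -0.0153]
tool_rot: [0.0, -0.065, 0.998, 0.0]
contact_force: [-1.3, -1.1, 6.0]
gripper_width: 0.344
grasp_force: 39.6
```

```bash
python3 to.py .5108,.0255,.05,82.9
```

```text
t 22.15 pos [ 0.5592  0.2769 -0.0153] yaw 97.4 tilt [0.0009 0.0006] w 0.344 gf 39.56755484199675 [-1.3 -1.1  6. ]
turn [0.0006 0.0009 0.253 ] shift mm [  80.3 -243.   -65.5]
```

>>> jog_arm:
  motion:
    - [0,0,0,0,0,-8,24]
    - [0,0,0,0,0,-25,24]
    - [0,0,0,4,-10,-45,24]
    - [0,0,0.06,16,-48,-55,24]
    - [0,0,0.12,30,-90,-55,24]
    - [0,0,0.18,44,-132,-55,24]
    - [0,0,0.253,58,-175,-55,24]
    - [0,0,0.253,70,-213,-55,24]
    - [0,0,0.253,78,-236,-55,24]
    - [0,0,0.253,80,-243,-55,24]

```text
t: 23.4
eef_pos: [0.5108, 0.0238, 0.0399]
tool_rot: [0.0, 0.063, 0.998, 0.0]
contact_force: [-0.2, 0.7, -0.3]
gripper_width: 0.347
grasp_force: 39.6
```

>>> jog_arm:
  motion:
    - [0,0,0,0,0,0,24]
    - [0,0,0,0,0,0,24]
    - [0,0,0,0,0,0,24]

```text
t: 23.78
eef_pos: [0.5109, 0.0266, 0.039]
tool_rot: [0.0, 0.061, 0.998, 0.0]
contact_force: [0.8, -0.0, -0.3]
gripper_width: 0.344
grasp_force: 39.6
```

```bash
python3 to.py .5108,.0255,-.0153,82.9
python3 - <<'E'
from h import *
s=bot.read_camera("side");cv2.imwrite("pics/s6.png",cv2.cvtColor(cv2.resize(np.array(s["pixels"])[120:260,210:370],None,fx=4,fy=4,interpolation=cv2.INTER_CUBIC),cv2.COLOR_RGB2BGR))
E
```

```text
t 23.775 pos [0.5109 0.0266 0.039 ] yaw 83.01 tilt [0.     0.0004] w 0.344 gf 39.62070104185841 [ 0.8 -0.  -0.3]
turn [ 0.0004 -0.      0.002 ] shift mm [-0.  -1.2 54.3]
```

View pics/s6.png

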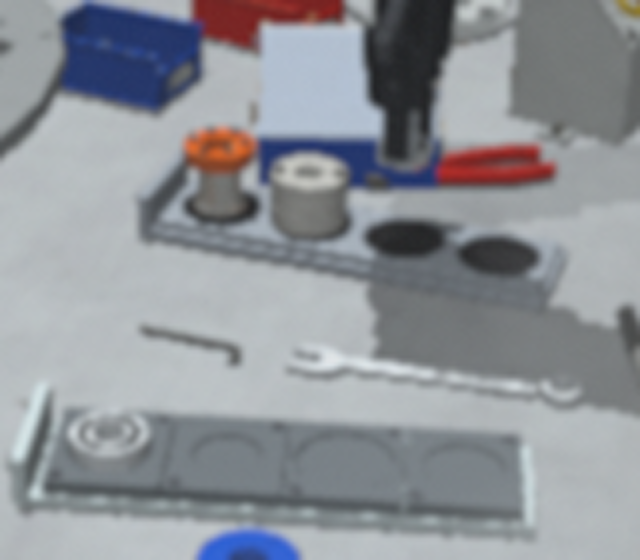

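The ring stands at (220,180) and the puck at (310,195), both upright on their pads. The small-bearing nest at (225,455) is empty and the bearing is in the fingers at (405,160), above the third pad. Lowering.

>>> jog_arm:
  motion:
    - [0,0,0,0,-0.5,20,24]
    - [0,0,0,0,-0.5,38,24]
    - [0,0,0,0,-0.5,48,24]
    - [0,0,0,0,-0.5,52,24]
    - [0,0,0,0,-0.5,53.5,24]
    - [0,0,0,0,-0.5,54.5,24]
    - [0,0,0,0,-0.5,55,24]
    - [0,0,0,0,-0.5,55,24]

```text
t: 24.82
eef_pos: [0.5111, 0.025, -0.0153]
tool_rot: [0.0, 0.062, 0.998, 0.0]
contact_force: [-1.5, 0.2, 5.1]
gripper_width: 0.344
grasp_force: 40.1
```

>>> jog_arm:
  motion:
    - [0,0,0,0,0,0,36]
    - [0,0,0,0,0,0,46]
    - [0,0,0,0,0,0,56]
    - [0,0,0,0,0,0,60]
    - [0,0,0,0,0,-15,60]
    - [0,0,0,0,0,-40,60]
    - [0,0,0,0,0,-60,60]
    - [0,0,0,0,0,-60,60]

```text
t: 25.82
eef_pos: [0.5122, 0.0251, 0.046]
tool_rot: [0.002, 0.062, 0.998, 0.001]
contact_force: [0.6, -0.5, -0.2]
gripper_width: 0.706
grasp_force: 0.0
```

```bash
python3 to.py .6192,.2831,.03,97.4
python3 - <<'E'
from h import *
s=bot.read_camera("side");p=bot.read_camera("top")
for n in("small_bearing","large_bearing"):
  for q in(s,p):print(n,[(np.round(r["xy"],1),round(r["score"],2),ray(q,r["xy"],.014).round(4)) for r in bot.tip_of(n,q)[:4]])
E
```

```text
t 25.825 pos [0.5122 0.0251 0.046 ] yaw 82.9 tilt [0.0039 0.0008] w 0.706 gf 0.0 [ 0.6 -0.5 -0.2]
turn [ 0.0008  0.0039 -0.2531] shift mm [-74.2 269.2  16.7]
small_bearing [(array([307.3, 176.8]), 0.4, array([0.5195, 0.0147]))]
small_bearing [(array([396.1, 209.1]), 0.49, array([0.5164, 0.0275]))]
large_bearing [(array([236.4, 232.1]), 0.73, array([0.621 , 0.2852])), (array([282.3, 237.5]), 0.19, array([0.526 , 0.2819]))]
large_bearing [(array([268.6, 151.4]), 0.86, array([0.6233, 0.2814])), (array([402.4, 182.8]), 0.71, array([0.5687, 0.0159]))]
```

>>> jog_arm:
  motion:
    - [0,0,-0.06,-8,30,0,62]
    - [0,0,-0.12,-20,74,0,62]
    - [0,0,-0.18,-32,118,0,62]
    - [0,0,-0.253,-44,162,5,62]
    - [0,0,-0.253,-56,206,10,62]
    - [0,0,-0.253,-67,245,15,62]
    - [0,0,-0.253,-74,269,17,62]
    - [0,0,-0.253,-74,269,17,62]
    - [0,0,-0.253,-74,269,17,62]
    - [0,0,-0.253,-74,269,17,62]

```text
t: 27.38
eef_pos: [0.6172, 0.2811, 0.027]
tool_rot: [-0.0, -0.064, 0.998, -0.0]
contact_force: [-0.9, 0.4, 0.0]
gripper_width: 0.724
grasp_force: 0.0
```

```bash
python3 to.py .6194,.2831,-.0155,97.4
```

```text
t 27.375 pos [0.6172 0.2811 0.027 ] yaw 97.32 tilt [-0.0004 -0.0009] w 0.724 gf 0.0 [-0.9  0.4  0. ]
turn [-0.0008 -0.0005 -0.0014] shift mm [-2.5  1.7 42.5]
```

>>> jog_arm:
  motion:
    - [0,0,0,-2,1.5,20,62]
    - [0,0,0,-2,1.5,34,62]
    - [0,0,0,-2,1.5,40,62]
    - [0,0,0,-2,1.5,42.5,62]
    - [0,0,0,-2,1.5,42.5,52]
    - [0,0,0,-2,1.5,42.5,42]
    - [0,0,0,-2,1.5,42.5,30]
    - [0,0,0,-2,1.5,42.5,30]
    - [0,0,0,-2,1.5,42.5,30]
    - [0,0,0,-2,1.5,42.5,30]
  grip_force: 40

```text
t: 28.62
eef_pos: [0.6197, 0.2847, -0.0146]
tool_rot: [0.001, -0.064, 0.998, 0.0]
contact_force: [0.0, -1.1, 5.7]
gripper_width: 0.435
grasp_force: 40.1
```

```bash
python3 to.py .4512,.0329,.05,82.9
```

```text
t 28.625 pos [ 0.6197  0.2847 -0.0146] yaw 97.4 tilt [0.0011 0.0007] w 0.435 gf 40.14787661592891 [ 0.  -1.1  5.7]
turn [0.0007 0.0011 0.253 ] shift mm [ 199.4 -228.   -65. ]
```

>>> jog_arm:
  motion:
    - [0,0,0,0,0,-8,30]
    - [0,0,0,0,0,-25,30]
    - [0,0,0,10,-12,-45,30]
    - [0,0,0.06,42,-48,-55,30]
    - [0,0,0.12,77,-88,-55,30]
    - [0,0,0.18,112,-128,-55,30]
    - [0,0,0.253,147,-168,-55,30]
    - [0,0,0.253,177,-203,-55,30]
    - [0,0,0.253,194,-222,-55,30]
    - [0,0,0.253,199.5,-228,-55,30]

```text
t: 29.88
eef_pos: [0.4507, 0.032, 0.0401]
tool_rot: [0.0, 0.063, 0.998, 0.0]
contact_force: [0.1, 0.5, -0.2]
gripper_width: 0.43
grasp_force: 40.1
```

>>> jog_arm:
  motion:
    - [0,0,0,0,0,0,30]
    - [0,0,0,0,0,0,30]
    - [0,0,0,0,0,0,30]

```text
t: 30.25
eef_pos: [0.4514, 0.0337, 0.0394]
tool_rot: [0.0, 0.061, 0.998, 0.0]
contact_force: [-0.1, -0.4, -0.5]
gripper_width: 0.431
grasp_force: 40.1
```

```bash
python3 to.py .4512,.0329,-.0146,82.9
```

```text
t 30.25 pos [0.4514 0.0337 0.0394] yaw 83.0 tilt [0.0004 0.0003] w 0.431 gf 40.10105615012435 [-0.1 -0.4 -0.5]
turn [0.0003 0.0004 0.0018] shift mm [ 0.1 -0.8 54. ]
```

>>> jog_arm:
  motion:
    - [0,0,0,0,-0.5,20,30]
    - [0,0,0,0,-0.5,38,30]
    - [0,0,0,0,-0.5,48,30]
    - [0,0,0,0,-0.5,52,30]
    - [0,0,0,0,-0.5,53.5,30]
    - [0,0,0,0,-0.5,54.5,30]
    - [0,0,0,0,-0.5,55,30]
    - [0,0,0,0,-0.5,55,30]

```text
t: 31.25
eef_pos: [0.4511, 0.0322, -0.0147]
tool_rot: [0.0, 0.062, 0.998, 0.0]
contact_force: [-1.3, 0.6, 6.5]
gripper_width: 0.429
grasp_force: 40.8
```

Contact. Release, rise, then move toward the middle of the table, clear of the top view of the rack.

>>> jog_arm:
  motion:
    - [0,0,0,0,0,0,44]
    - [0,0,0,0,0,0,54]
    - [0,0,0,0,0,0,64]
    - [0,0,0,0,0,0,66]
    - [0,0,0,0,0,-15,66]
    - [0,0,0,0,0,-45,66]
    - [0,0,0,0,0,-80,66]
    - [0,0,0,0,40,-110,66]
    - [0,0,0,0,100,-110,66]
    - [0,0,0,0,160,-110,66]

```text
t: 32.5
eef_pos: [0.4711, 0.1926, 0.0964]
tool_rot: [0.001, 0.063, 0.998, 0.001]
contact_force: [1.8, 0.2, -0.3]
gripper_width: 0.771
grasp_force: 0.0
```

>>> jog_arm:
  motion:
    - [0,0,0,0,60,0,66]
    - [0,0,0,0,120,0,66]
    - [0,0,0,0,160,0,66]
    - [0,0,0,0,160,0,66]
    - [0,0,0,0,160,0,66]
    - [0,0,0,0,160,0,66]

```text
t: 33.25
eef_pos: [0.4904, 0.3478, 0.0949]
tool_rot: [0.0, 0.063, 0.998, -0.0]
contact_force: [0.5, -0.7, 0.1]
gripper_width: 0.772
grasp_force: 0.0
```

Run:
```python
from h import *
s=bot.read_camera("side");p=bot.read_camera("top")
T=np.array([.5406,.0218]);a=np.radians(-7.07);Rm=np.array([[np.cos(a),np.sin(a)],[-np.sin(a),np.cos(a)]])
for n in("ring_gauge","puck","small_bearing","large_bearing"):
  for q in(s,p):print(n,[(np.round(r["xy"]),round(r["score"],2),(Rm@(ray(q,r["xy"],.014)-T)*1e3).round(1)) for r in bot.tip_of(n,q)[:4] if r["score"]>.3])
f=lambda q,b:cv2.resize(np.array(q["pixels"])[b[1]:b[1]+140,b[0]:b[0]+95],None,fx=4,fy=4,interpolation=cv2.INTER_CUBIC)
cv2.imwrite("pics/end.png",cv2.cvtColor(np.hstack([f(p,(355,120)),f(s,(255,100))]),cv2.COLOR_RGB2BGR));print(bot.get_obs()["t"],bot.get_obs()["eef_pos"])
```

```text
ring_gauge [(array([263., 169.]), 0.76, array([96.6, -7.5]))]
ring_gauge [(array([406., 153.]), 0.75, array([87.9, -0.9]))]
puck [(array([343., 346.]), 0.79, array([-223.5,  487.6])), (array([273., 274.]), 0.78, array([-66.9, 367.4])), (array([287., 177.]), 0.52, array([25.6, 10.7]))]
puck [(array([151., 275.]), 0.95, array([-224.1,  457.9])), (array([404., 179.]), 0.63, array([35.7, -4.2]))]
small_bearing [(array([306., 179.]), 0.57, array([-20.2,   2. ]))]
small_bearing [(array([395., 206.]), 0.55, array([-19. ,   4.9])), (array([270., 181.]), 0.55, array([ -7.9, 256. ]))]
large_bearing [(array([335., 181.]), 0.58, array([-90.5, -13.4]))]
large_bearing [(array([392., 240.]), 0.67, array([-86.8,   1.7]))]
33.75 [0.49008976 0.34964274 0.09447039]
```

View pics/end.png

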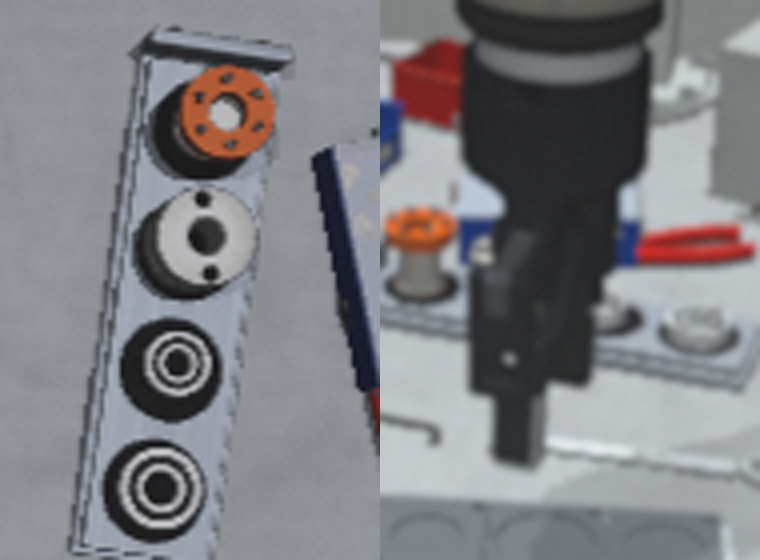

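The top view shows all four parts upright on their pads: ring (228,112), puck (206,236), small bearing (180,363), large bearing (155,488). With parallax removed, each is within about 4 mm of its pad centre. The arm is clear, so I'm handing in.

```bash
python3 -c "
from station import bot
print(bot.hand_in())"
```

```text
the job is handed in; nothing more can be done
None
```

I set all four parts on the test rack in reverse order and handed the job in at about 34 s; the last picture shows each upright and within about 4 mm of its pad centre, but the hand-in returned no verdict.

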